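# Clamp the mended jar

### The job

A chip has been glued back into the side of the little stoneware jar, under the strip of blue tape: turn the jar where it stands between the clamp's jaws until the tape squarely faces the far jaw (the one on the end of the toothed bar), and let go of it. Then work the clamp shut by pumping its trigger, never pushing the bar or far jaw directly, until the jar is nipped upright between the two soft pads, snug but not crushed. Finish while still holding the trigger squeezed, so that the clamp keeps pressing on the tape as the glue grabs, and leave everything else on the drainer alone.

Things in the scene. Friction and masses are not known exactly. Their poses are not given: they have to be found in the camera images.
- clamp: One-hand bar clamp strapped on its side to a fixed plywood board, 260 x 320 x 12 mm (x -145 to 115, y -160 to 160). Origin: underside of the board (on the drainer), below the bar's centre line. +y: along the bar, from handle to far jaw; +x: from the bar to jaws and jar (handle and trigger lie on the -x side); z up. Nothing on the clamp is over 51 mm high. All mm below in brackets are in this frame.
- housing (a point): Top centre of the black housing (x -28 to 48, y -92 to -20, 48 mm high) that carries near jaw, handle and trigger and lets the bar through.
- bar: Toothed steel bar, 18 mm wide, 8 mm thick, 25 to 33 mm up, on the line x = 0, with the far jaw (black arm out to x = 94, 24 mm thick) on its end. A ratchet lets it move only to the clamp's -y (closing). Its tail sticks out of the housing to y = -210, further as it closes. Origin on its centre line: y in the clamp's frame is minus the distance closed; fully open the pads are 100 mm apart.
- far_pad: Orange soft pad on the far jaw: 36 mm wide (x), 28 mm tall (15 to 43 mm up), 13 mm thick, ribbed across. Origin: centre of the face that meets the jar, which looks to -y; axes as the clamp. It squashes 1 mm for each 6 N, at most 6 mm.
- near_pad: The same pad on the near jaw, which does not travel. Origin: centre of its face (65, -10, 29), which looks to +y; axes as the clamp. It squashes alike: once the jar touches both pads, each mm that the bar closes adds about 3 N. The mended jar gives way at 45 N.
- trigger: Orange trigger lever on the +y side of the handle. Origin: its pivot (34, -44, 29), turning about z; parallel to the clamp's frame at rest, 0.206 rad counter-clockwise from above when fully squeezed; a spring returns it. A full squeeze draws the bar in about 8 mm (two 4 mm teeth; now and then one), a squeeze of half to nine tenths only one tooth; let it right back before the next.
- trigger_grip (a point): Finger point in the middle of the trigger (10 mm thick, 28 mm tall, 29 mm up); axes of the trigger. The finger part runs 45 mm to +x and 35 mm to -x of here, leaning 0.15 rad to +y at its -x end. A full squeeze moves it 22 mm towards the handle. About 5 N here moves the free bar; with both pads on the jar they press with about 2.5 times what is put on beyond that (9 N: about 9 N; 12 N: about 17 N).
- handle_grip (a point): Point inside the fixed handle across from the trigger's finger point: (-75, -71, 29), middle of its 20 mm thickness (y) and 30 mm height; the handle runs along x from -135 to -20; axes as the clamp. Over the outer faces of handle and trigger: 54 mm at rest, 32 mm fully squeezed.
- jar: Small white stoneware jar, 56 mm across, with a cork lid, about 280 g, standing on the board. Origin: centre of its underside (12 mm above the drainer). Its +x axis points out through the middle of the blue tape.
- jar_mid (a point): Centre of the jar, half-way up its 80 mm wall; the 44 mm wide cork lid stands 12 mm above the wall. Axes of the jar.
- tape (a point): Middle of the mended patch on the jar's wall, 28 mm from its axis, 17 mm above its underside, at the height of the pads. The blue tape strip, 14 mm wide, runs up the wall and over the rim to the middle of the lid. It faces the far jaw when the jar's +x axis points along the clamp's +y axis.
- tongs: stainless kitchen tongs lying flat, 240 mm long, origin under the middle. Leave alone.
- caddy: blue plastic cutlery caddy, 110 x 110 mm, 130 mm tall, cutlery standing in it to 210 mm; origin at the centre of its underside. Leave alone.
- tumbler: glass juice tumbler, 72 mm across, 105 mm tall; origin at the centre of its underside. Leave alone.
- saucer: white ceramic saucer, 144 mm across, 20 mm high; origin at the centre of its underside. Leave alone.
- container: grey plastic food container with lid and sliding vent, 122 x 167 mm, 72 mm tall; origin at the centre of its underside. Leave alone.
- glue: yellow glue bottle, 32 mm across, 90 mm tall, standing; origin at the centre of its underside. Leave alone.
- tape_roll: roll of blue masking tape lying flat, 92 mm across, 19 mm high; origin at the centre of its underside. Leave alone.

How it is judged:
By the outcome, as a careful person would: the job done as asked, in the order asked, and still so for the second after the job is handed in, while the arm keeps its last pose, push and grip.
It also fails if it takes over 64 s, if anything falls off the work surface, if the arm or the gripper's body presses on something with over 40 N, if the wrist force passes 120 N, or if a joint passes its speed limit or range.

### The arm

A 6-joint arm with a two-finger parallel gripper is mounted at the origin on the work surface. World frame = base frame: x ahead of the robot, y to its left, z up, the work surface at z = 0. Lengths are in mm, angles in degrees, forces in N, time in s.
With the tool pointing down it reaches from about 300 to 850 mm from the base axis. Payload 4.2 kg.
Tool frame: the origin (TCP) lies on the centre line of the jaws, within the pads' length; the fingertips stand env.nose_length ahead of it and the grasp point (between the pads) lies 2 mm behind it (env.nose_length is the distance from the TCP to the fingertips, in mm); z points along the fingers, y is the direction in which the jaws open and shut (so a half turn about z gives the same grasp; the last joint's range is limited). The gripper opens to 91 mm and grips with 3 to 60 N. Pads are 32 mm wide; open, the fingers measure 118 mm over their backs; the gripper's body (76 mm by 178 mm) begins 60 mm behind the grasp point.
Start: joints at [-70.588, 18.312, 89.639, -0, 72.044, -1.146], TCP at [201.915, -538.397, 230.976] pointing down, gripper open.
Joint ranges: [-177.97, 177.97], [-48.28, 115.42], [12.27, 149.76], [-77.06, 257.06], [2.81, 150.46], [-146.56, 146.56]. Speed limits (degrees/s): [147.25, 147.25, 180, 180, 180, 180].

### API

Orientations are given as [roll, pitch, yaw] about the fixed x, y, z axes, in that order (R = Rz(yaw) Ry(pitch) Rx(roll)).
In Python, from workcell import env gives the robot as it stands. The module is installed in compiled form; this text tells all that it offers.
- The arm moves only by the tool jog_arm, never from a script. Its argument "deltas" is a list that holds one entry, the list of rows, each a list of 5 numbers: the shift along the tool's x, y, z in m, then the turn about the tool's z in degrees, then the finger opening in m, from 0 to 0.0912. A call has 1 to 20 rows; each row is the pose to reach, as a shift and turn from the pose commanded when the call began, along the tool's axes at that moment; what a row does not reach only later rows make up. A row lasts 1/12 s, in which the tool goes at most 41.7 mm and 7.16 degrees, less where a joint would pass 70% of its speed; a pose out of reach is approached as far as the arm can. A call with a gripper value outside its range is refused whole. The fingers move at their own pace and stop on an object; "grip_force" is the grip in N (left out, the last holds). Time passes only in rows, so rows that repeat a pose let the fingers close. It gives the time, the measured TCP pose, the force and the opening at its end, in the units of the state.
- env.state(): the state, without advancing time (a new reading comes with each control period).
- env.grab_frame(name): name is "scene" or "top"; returns the picture (400x640x3 uint8, red, green, blue); there is no depth.
- env.camera_params(name): a dict with "fx", "fy", "cx", "cy" (pixels), "k1" (the pictures are not rectified: a ray, as slopes to the right and down, at radius r is drawn at 1 + k1 r^2 times it, then the intrinsics apply), "xyz" and "orientation" of the camera in the world. Camera axes: x right, y down, z forward; pixel columns grow to the right and rows downward; lengths in mm; the calibration is good to about 2 mm. A picture is of the moment at which its call begins. camera_params takes no time and is no camera call.
- env.job_done(): hands the job in, once; it reports no verdict.
Trained networks look in the newest picture that a camera, given by its name, has taken for a name from the list of things; names that differ only in an ending like _2 or _b are one class to them, and where a whole thing is asked for, a point or a joint stands for the part that bears it (a point fixed in the world has none). Each returns a list of dicts, best first, with "conf" (0 to 1); they miss things now and then, are a little off and sometimes report something else, mostly with a low value. They report only what shows in the picture. A call takes as long as a camera call.
- env.look_for(camera, label): "xyz" ([x, y, z] in mm, in world coordinates, good to about 4 mm: the middle of the surface that is visible of it).
The state is a dict: "time_s": time; "qpos": joint angles; "qvel": joint speeds; "effort": joint torques, N m; "ee_pos": TCP position; "ee_rot": TCP orientation; "force": force on the tool from outside, world axes, zero at the start; "torque": the same for the moment, N m; "gripper_width": finger opening in mm.
Only numpy, scipy, OpenCV 4.12 (cv2) and the standard library are available. Lean on these libraries where they do the work, as an engineer would, in place of code of your own. Each camera call takes 0.05 s, during which the arm holds its last target.

## Working session

There is one attempt and no reset: what is moved stays moved. The work goes in short steps, Python scripts to look and compute and a tool call to move; the robot and the scene stay as the last step left them, time stands still between calls to the robot, and variables do not carry over. Pictures are saved under pics/ and viewed, and the job is handed in when it is done.

Besides the shell and the picture viewer there is one more tool, called after "Request:" by a JSON object that holds its "api" and its "payload". jog_arm: Moves the arm, as the interface text tells. Its arguments: {"type":"object","properties":{"deltas":{"type":"array"},"grip_force":{"type":"number"}},"required":["deltas"]}

```bash
mkdir -p pics; ls
python3 - <<'E'
from workcell import env
import cv2
print(env.state()); print(env.nose_length)
for n in("scene","top"):
    im=env.grab_frame(n); cv2.imwrite(f"pics/{n}0.png",im[...,::-1]); print(env.camera_params(n))
for l in ["clamp","housing","far_pad","near_pad","trigger_grip","handle_grip","jar","tape","bar"]:
    for n in("scene","top"):
        print(l,n,[(r['conf'],[round(float(v),1) for v in r['xyz']]) for r in env.look_for(n,l)[:2]])
print(env.state()['time_s'])
E
```

```text
pics
{'time_s': 0.0, 'qpos': array([-7.05887528e+01,  1.83518523e+01,  8.97085155e+01,  4.16898160e-04,
        7.20421633e+01, -1.14408697e+00]), 'qvel': array([ 0.03113122,  0.0342515 ,  0.00254744,  0.01206598,  0.00533284,
       -0.02039327]), 'effort': array([-2.35036074e-03, -4.12476790e+01, -2.31978124e+01,  7.23236147e-02,
        4.57358616e-02, -1.33881108e-04]), 'ee_pos': array([ 201.74842761, -537.92786262,  230.10383502]), 'ee_rot': array([-1.79897497e+02, -2.44349207e-03,  2.05552031e+01]), 'force': array([-0.21895491, -1.11648671, -0.96666789]), 'torque': array([-0.01931214, -0.05038711, -0.05846422]), 'gripper_width': 91.32991742328451}
17.0
{'fx': 400.45508216797117, 'fy': 400.45508216797117, 'cx': 321.3367434425061, 'cy': 199.19737119059727, 'k1': -0.004070635126411364, 'xyz': array([1522.47766979, -107.18180101,  696.56834827]), 'orientation': array([-123.46150528,    1.2435572 ,   84.65551057])}
{'fx': 458.9489236211717, 'fy': 458.9489236211717, 'cx': 321.31629947269516, 'cy': 200.3760050737541, 'k1': -0.08601100427776347, 'xyz': array([ 428.70493517,  -47.436646
[... 199 characters left out ...]
, -10.0, 12.7]), (0.61, [634.7, 97.4, 39.5])]
housing top [(0.75, [529.0, 6.9, 13.0])]
far_pad scene []
far_pad top [(0.58, [617.3, 96.6, 41.2])]
near_pad scene [(0.58, [631.1, -1.0, 40.1])]
near_pad top []
trigger_grip scene [(0.72, [666.7, -482.5, 62.7]), (0.63, [477.1, -12.8, 42.2])]
trigger_grip top [(0.66, [480.5, -10.9, 43.6])]
handle_grip scene [(0.58, [580.9, -7.3, 10.7])]
handle_grip top [(0.57, [528.3, 13.0, 12.0])]
jar scene [(0.84, [638.6, 39.4, 69.4]), (0.45, [577.0, -10.3, 13.6])]
jar top [(0.67, [614.7, 36.5, 99.3])]
tape scene [(0.87, [638.7, 37.5, 72.4])]
tape top [(0.51, [612.6, 35.9, 105.2])]
bar scene [(0.68, [562.6, 94.0, 37.1])]
bar top [(0.58, [551.9, 70.5, 35.1])]
1.0
```

View pics/top0.png

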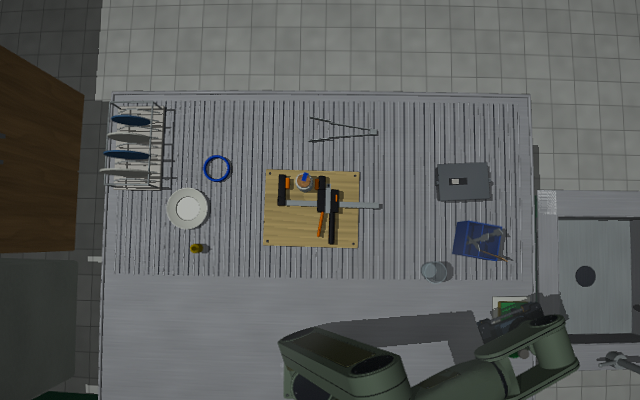

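View pics/scene0.png

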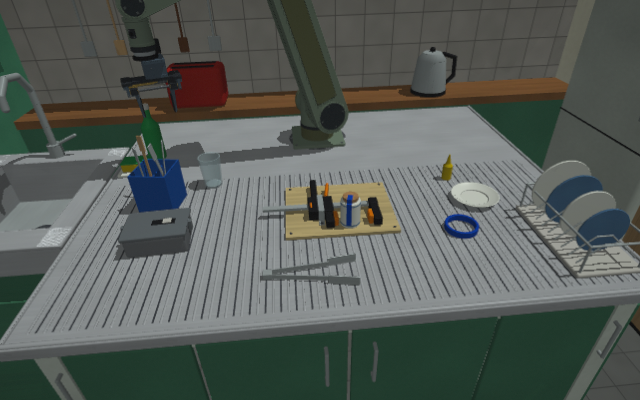

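Run:
```python
import cv2
a=cv2.imread('pics/top0.png'); cv2.imwrite('pics/top0c.png',cv2.resize(a[120:270,230:400],None,fx=4,fy=4,interpolation=cv2.INTER_CUBIC))
a=cv2.imread('pics/scene0.png'); cv2.imwrite('pics/scene0c.png',cv2.resize(a[150:300,270:440],None,fx=4,fy=4,interpolation=cv2.INTER_CUBIC))
```

```text
(no output)
```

View pics/top0c.png

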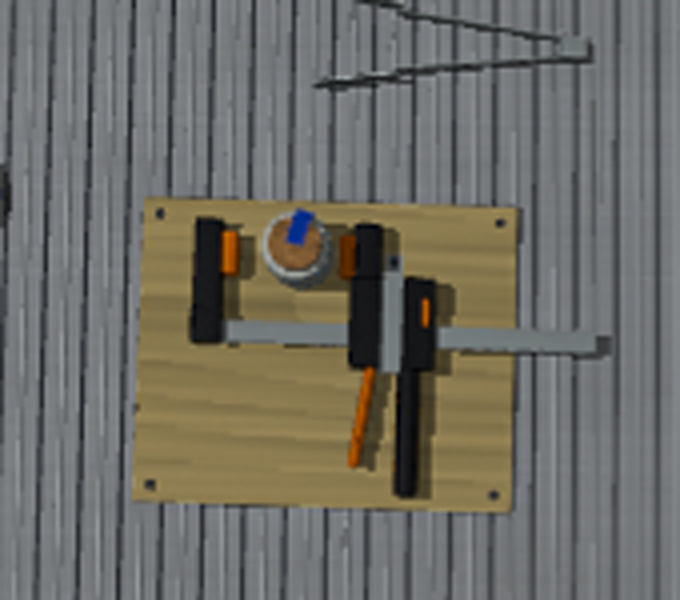

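View pics/scene0c.png

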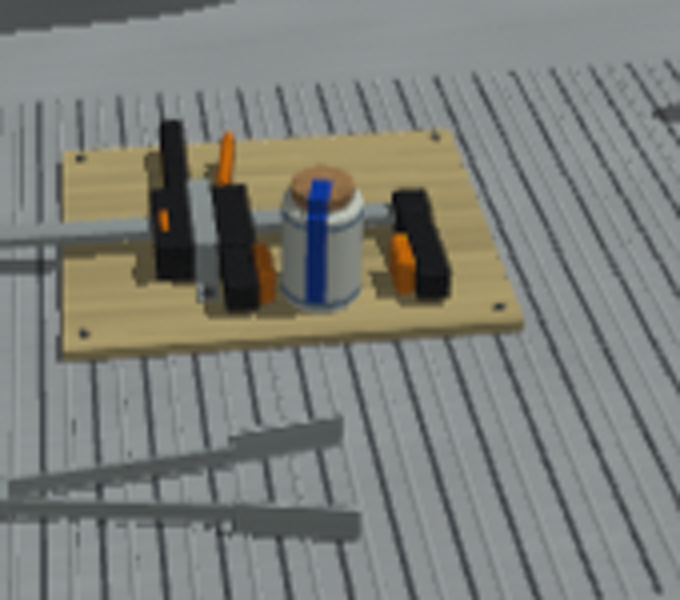

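The top view shows the clamp nearly parallel to the world axes, with the tape pointing to about world +x and slightly −y (crop 305,212 against lid centre 295,244). Next I fit the poses from both views.

```bash
cat > h.py <<'E'
import numpy as np, cv2
from scipy.spatial.transform import Rotation as R
from scipy.optimize import least_squares
from workcell import env
P={n:env.camera_params(n) for n in("scene","top")}
def proj(n,X):
    p=P[n]; M=R.from_euler('xyz',p['orientation'],degrees=True).as_matrix()
    c=(np.atleast_2d(X)-p['xyz'])@M; s=c[:,:2]/c[:,2:]
    s=s*(1+p['k1']*(s**2).sum(1,keepdims=True))
    return s*[p['fx'],p['fy']]+[p['cx'],p['cy']]
def back(n,uv,z):
    p=P[n]; M=R.from_euler('xyz',p['orientation'],degrees=True).as_matrix()
    d=(np.array(uv,float)-[p['cx'],p['cy']])/[p['fx'],p['fy']]; s=d.copy()
    for _ in range(10): s=d/(1+p['k1']*(s**2).sum())
    r=M@np.array([*s,1]); return p['xyz']+r*(z-p['xyz'][2])/r[2]
def C2W(pose,X):
    x,y,t=pose; t=np.radians(t); X=np.atleast_2d(X).astype(float); c,s=np.cos(t),np.sin(t)
    return np.c_[x+c*X[:,0]-s*X[:,1],y+s*X[:,0]+c*X[:,1],X[:,2]]
E
python3 - <<'E'
from h import *
X=np.array([[115,160,12],[115,-160,12],[-145,-160,12],[-145,160,12]])
top=np.array([[144,198],[518,208],[512,512],[133,500]])/4+[229.6,119.6]
sc=np.array([[522,325],[62,352],[65,150],[450,130]])/4+[269.6,149.6]
for w in [(1,0),(0,1),(1,1)]:
    f=lambda q:np.r_[w[0]*(proj('top',C2W(q,X))-top).ravel(),w[1]*(proj('scene',C2W(q,X))-sc).ravel()]
    r=least_squares(f,[540,10,-2]); print(w,r.x.round(2),r.fun.round(1))
lid=np.array([295,244])/4+[229.6,119.6]; print('lid',back('top',lid,104))
a=back('top',np.array([292,243])/4+[229.6,119.6],104); b=back('top',np.array([303,212])/4+[229.6,119.6],101)
print('tape dir',np.degrees(np.arctan2(*(b-a)[[1,0]])),b-a)
print(env.state()['time_s'])
E
```

```text
(1, 0) [547.89  19.6   -0.87] [ 0.  -0.3  0.2 -0.4 -0.   0.3 -0.2  0.5  0.  -0.  -0.  -0.  -0.  -0.
 -0.  -0. ]
(0, 1) [553.78  20.45  -1.56] [ 0.  -0.   0.  -0.  -0.  -0.  -0.  -0.   0.7 -0.3 -0.7 -0.2 -0.6  0.2
  0.5 -0. ]
(1, 1) [549.81  20.28  -1.16] [ 0.  -1.1  0.1 -0.7 -0.5 -0.1 -0.6 -0.4  0.5 -1.4 -0.5 -0.9 -0.9 -0.3
 -0.2 -0.8]
lid [614.23369058  42.21134489 104.        ]
tape dir -17.818013894325013 [25.57752735 -8.2209171  -3.        ]
1.0
```

Run:
```python
from h import *
print((proj('scene',[[614,42,104],[614,42,52]])-[269.6,149.6])*4)
print('caddy',back('top',(480,240),130),'tumbler',back('top',(433,270),105),'container',back('top',(463,182),72))
s=env.state(); p=s['ee_pos']
Rt=R.from_euler('xyz',s['ee_rot'],degrees=True)
for t in ([614,42,300],[614,42,76]): print(Rt.inv().apply(np.array(t)-p))
```

```text
[[319.53157989 178.85727074]
 [318.26476068 241.34307129]]
caddy [ 431.03708586 -513.78621159  130.        ] tumbler [ 335.29014931 -371.34434318  105.        ] container [ 620.04539039 -478.90568387   72.        ]
[ 589.65058457 -398.73150696  -69.07076632]
[ 589.65142711 -398.74353032  154.92923336]
```

Request:
{"api": "jog_arm", "payload": {"deltas": [[[0,0,-0.03,0,0.0912],[0,0,-0.07,0,0.0912],[0.04,-0.027,-0.07,3,0.0912],[0.08,-0.054,-0.07,6,0.0912],[0.12,-0.081,-0.07,9,0.0912],[0.16,-0.108,-0.07,12,0.0912],[0.2,-0.135,-0.07,15,0.0912],[0.24,-0.162,-0.07,18,0.0912],[0.28,-0.189,-0.07,21,0.0912],[0.32,-0.216,-0.07,24,0.0912],[0.36,-0.243,-0.07,27,0.0912],[0.4,-0.27,-0.07,30,0.0912],[0.44,-0.297,-0.07,33,0.0912],[0.48,-0.325,-0.07,36,0.0912],[0.52,-0.352,-0.07,37.5,0.0912],[0.56,-0.379,-0.07,37.5,0.0912],[0.59,-0.399,-0.06,37.5,0.0912],[0.59,-0.399,-0.04,37.5,0.0912],[0.59,-0.399,-0.01,37.5,0.0912],[0.59,-0.399,0.01,37.5,0.0912]]]}}

```text
time_s: 2.67
ee_pos: [617.7, 45.8, 222.2]
ee_rot: [-179.8, -0.4, -16.8]
force: [0.5, -0.7, -1.3]
gripper_width: 91.2
```

Run:
```python
from h import *
s=env.state(); p=s['ee_pos'];print(s)
cv2.imwrite('pics/scene1.png',cv2.resize(env.grab_frame('scene')[100:300,220:460,::-1],None,fx=3,fy=3))
Rt=R.from_euler('xyz',s['ee_rot'],degrees=True)
for t in ([614,43,76],): print(Rt.inv().apply(np.array(t)-p))
```

```text
{'time_s': 2.6667, 'qpos': array([3.15019068e+00, 2.24063262e+01, 8.46681855e+01, 5.87897110e-02,
       7.24846365e+01, 1.09923442e+02]), 'qvel': array([ 13.41605393,  25.95484405,  28.13923208,  -1.70868043,
       -49.45445515,  13.84984266]), 'effort': array([  0.13384413, -49.16204453, -24.61942255,   0.1806547 ,
         0.88862652,  -0.0928809 ]), 'ee_pos': array([617.66601911,  45.82396645, 222.24224742]), 'ee_rot': array([-179.79693775,   -0.39530671,  -16.79142937]), 'force': array([ 0.528714  , -0.6891677 , -1.25369488]), 'torque': array([-0.01902964,  0.01449534,  0.00096715]), 'gripper_width': 91.19170159322718}
[ -3.70281052   4.28082625 146.20592715]
```

View pics/scene1.png

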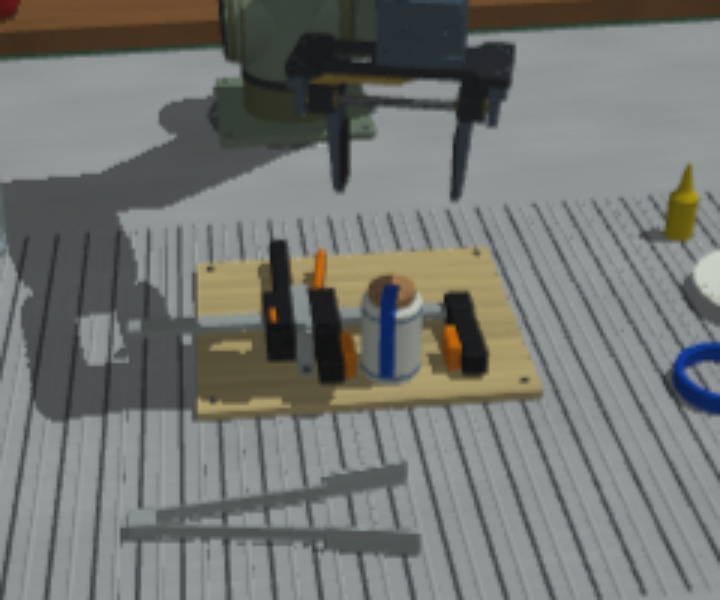

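Request:
{"api": "jog_arm", "payload": {"deltas": [[[0,0.0,0.02,0,0.0912],[0,0,0.045,0,0.0912],[0,0,0.07,0,0.0912],[0,0,0.09,0,0.0912],[0,0,0.11,0,0.0912],[0,0,0.125,0,0.0912],[0,0,0.135,0,0.0912],[0,0,0.143,0,0.0912],[0,0,0.145,0,0.0912],[0,0,0.145,0,0.0912],[0,0,0.145,0,0.0912]]]}}

```text
time_s: 3.63
ee_pos: [614.9, 42.3, 76.8]
ee_rot: [-180.0, -0.1, -16.9]
force: [0.7, -0.2, 0.2]
gripper_width: 91.2
```

Run:
```python
from h import *
s=env.state(); print(s['ee_pos'],s['ee_rot'],s['force'])
cv2.imwrite('pics/scene2.png',cv2.resize(env.grab_frame('scene')[130:280,260:440,::-1],None,fx=4,fy=4))
```

```text
[614.85974692  42.33228739  76.80433652] [-1.79972508e+02 -8.93398141e-02 -1.69456562e+01] [ 0.69482565 -0.22674172  0.18944161]
```

View pics/scene2.png

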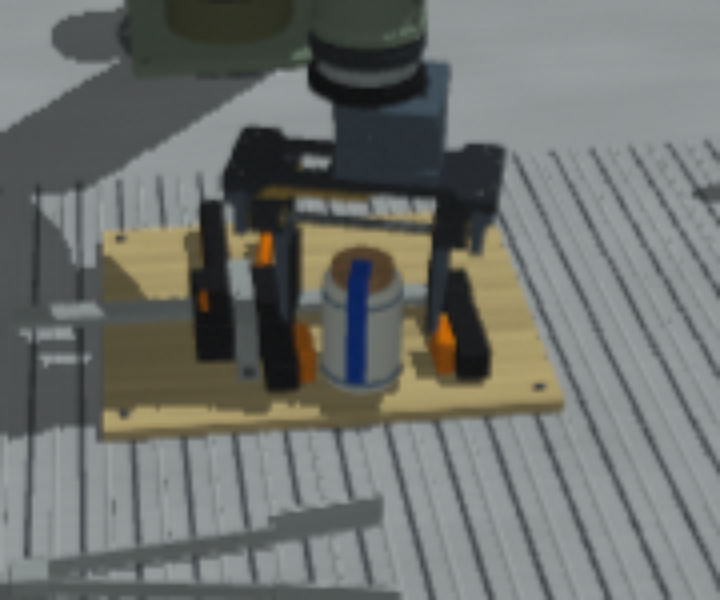

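The jar (322–403 px) is centred between the open fingers. Next I close on it gently.

Request:
{"api": "jog_arm", "payload": {"deltas": [[[0,0,0.000145,0,0.08],[0,0,0,0,0.07],[0,0,0,0,0.064],[0,0,0,0,0.06],[0,0,0,0,0.057],[0,0,0,0,0.054],[0,0,0,0,0.05],[0,0,0,0,0.05],[0,0,0,0,0.05],[0,0,0,0,0.05]]], "grip_force": 12}}

```text
time_s: 4.52
ee_pos: [614.3, 42.5, 76.0]
ee_rot: [-180.0, -0.0, -16.9]
force: [0.5, 1.1, 0.6]
gripper_width: 55.7
```

Request:
{"api": "jog_arm", "payload": {"deltas": [[[0,0,0,-2,0.05],[0,0,0,-6,0.05],[0,0,0,-12,0.05],[0,0,0,-18,0.05],[0,0,0,-24,0.05],[0,0,0,-30,0.05],[0,0,0,-36,0.05],[0,0,0,-42,0.05],[0,0,0,-48,0.05],[0,0,0,-54,0.05],[0,0,0,-60,0.05],[0,0,0,-66,0.05],[0,0,0,-72,0.05],[0,0,0,-78,0.05],[0,0,0,-84,0.05],[0,0,0,-90,0.05],[0,0,0,-96,0.05],[0,0,0,-101,0.05],[0,0,0,-104,0.05],[0,0,0,-106,0.05]]]}}

```text
time_s: 6.18
ee_pos: [614.9, 42.0, 76.0]
ee_rot: [179.9, 0.0, 89.2]
force: [1.2, -0.5, -0.9]
gripper_width: 55.5
```

Request:
{"api": "jog_arm", "payload": {"deltas": [[[0,0,0,0,0.05],[0,0,0,0,0.05],[0,0,0,0,0.05],[0,0,0,0,0.06],[0,0,0,0,0.07],[0,0,0,0,0.08],[0,0,0,0,0.0912],[0,0,0,0,0.0912],[0,0,-0.02,0,0.0912],[0,0,-0.05,0,0.0912],[0,0,-0.08,0,0.0912],[0,0,-0.11,0,0.0912],[-0.02,0,-0.134,0,0.0912],[-0.05,0.03,-0.134,0,0.0912],[-0.06,0.07,-0.134,5,0.0912],[-0.07,0.11,-0.134,10,0.0912],[-0.08,0.14,-0.134,15,0.0912],[-0.08,0.14,-0.134,20,0.0912],[-0.08,0.14,-0.134,20,0.0912]]]}}

```text
time_s: 7.77
ee_pos: [753.8, -40.7, 207.9]
ee_rot: [-179.9, 0.0, 68.9]
force: [-1.6, 0.5, 0.2]
gripper_width: 91.4
```

Run:
```python
from h import *
cv2.imwrite('pics/scene3.png',cv2.resize(env.grab_frame('scene')[150:300,270:440,::-1],None,fx=4,fy=4,interpolation=cv2.INTER_CUBIC))
cv2.imwrite('pics/top3.png',cv2.resize(env.grab_frame('top')[120:270,230:400,::-1],None,fx=4,fy=4,interpolation=cv2.INTER_CUBIC))
```

```text
(no output)
```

View pics/top3.png

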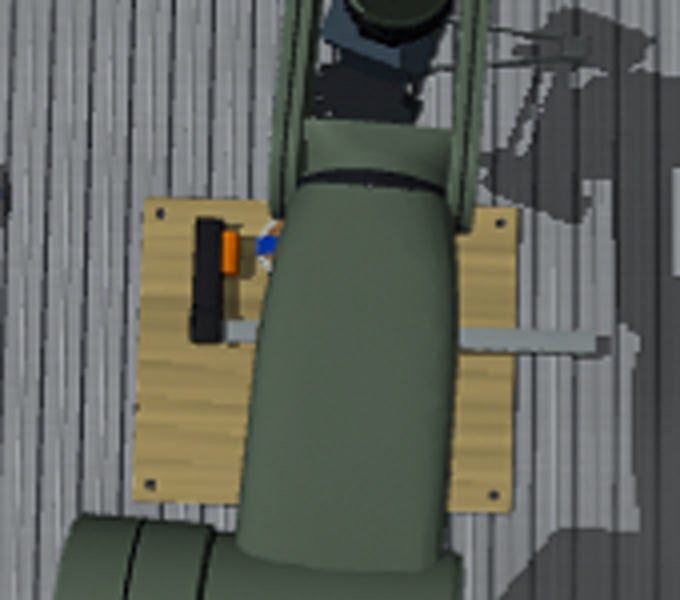

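View pics/scene3.png

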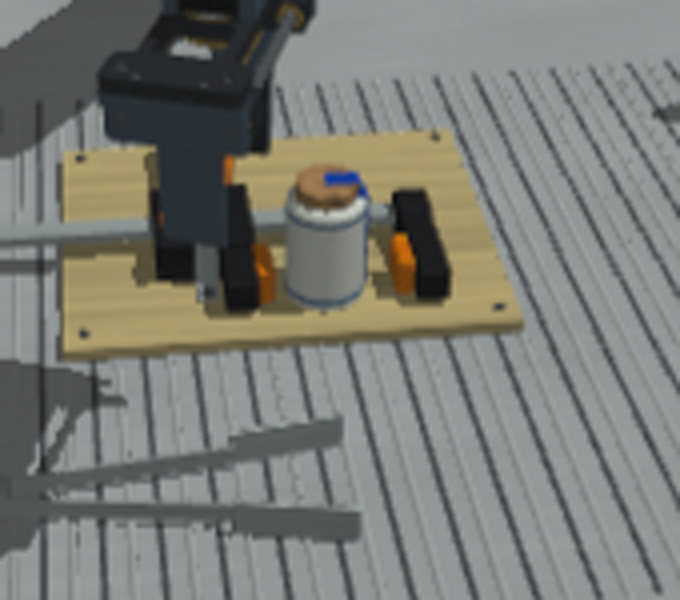

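The scene view shows the tape now pointing at the far jaw (345,178 to 365,190) with the jar upright. I move over the handle and check from the top.

Request:
{"api": "jog_arm", "payload": {"deltas": [[[-0.005,-0.015,0,5,0.0912],[-0.015,-0.04,0,12,0.0912],[-0.028,-0.074,0,19,0.0912],[-0.041,-0.109,0,26,0.0912],[-0.054,-0.143,0,33,0.0912],[-0.067,-0.177,0,40,0.0912],[-0.078,-0.207,0,47,0.0912],[-0.089,-0.235,0,54,0.0912],[-0.096,-0.254,0,61,0.0912],[-0.099,-0.262,0,67,0.0912],[-0.099,-0.262,0,70.2,0.0912],[-0.099,-0.262,0,70.2,0.0912],[-0.099,-0.262,0,70.2,0.0912]]]}}

```text
time_s: 8.95
ee_pos: [472.1, -38.4, 210.7]
ee_rot: [180.0, -0.1, -1.0]
force: [0.5, 0.7, -0.3]
gripper_width: 91.0
```

Run:
```python
from h import *
s=env.state(); print(s['ee_pos'],s['ee_rot'])
cv2.imwrite('pics/scene4.png',cv2.resize(env.grab_frame('scene')[120:300,250:440,::-1],None,fx=4,fy=3.3,interpolation=cv2.INTER_CUBIC))
cv2.imwrite('pics/top4.png',cv2.resize(env.grab_frame('top')[120:270,230:400,::-1],None,fx=4,fy=4,interpolation=cv2.INTER_CUBIC))
```

```text
[472.10237903 -38.36434395 210.70196916] [ 1.79993104e+02 -8.08572969e-02 -9.56679480e-01]
```

View pics/top4.png

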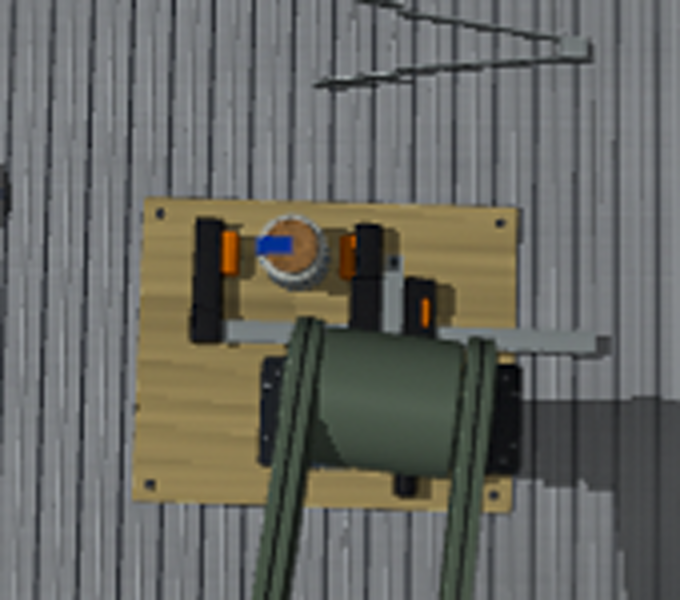

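View pics/scene4.png

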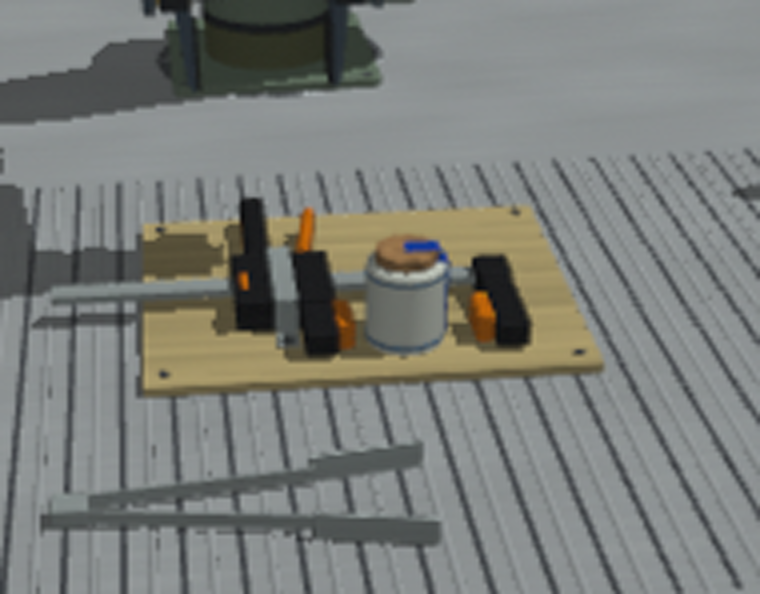

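Run:
```python
from h import *
im=env.grab_frame('top')
sub=im[165:195,285:320].astype(int); b=sub[...,2]-np.maximum(sub[...,0],sub[...,1])
w=np.clip(b-20,0,None).astype(float)
v,u=np.nonzero(w>0); W=w[v,u]
print([(x+285,y+165,int(t)) for x,y,t in zip(u,v,W)])
pts=np.array([back('top',(x+285,y+165),103)[:2] for x,y in zip(u,v)])
c=np.average(pts,axis=0,weights=W); d=pts-c; C=(d*W[:,None]).T@d
ev,V=np.linalg.eigh(C); a=V[:,1]; print(c, np.degrees(np.arctan2(a[1],a[0])))
# per-column mean row on lid/wall
for t in np.arange(84,96,2):
    c0=np.array([614,42.]); a=np.radians(t)
    e=np.array([np.cos(a),np.sin(a)])
    print(t,proj('top',[[*c0,104],[*(c0+22*e),104],[*(c0+22*e),92],[*(c0+28*e),90],[*(c0+28*e),50]]).round(1).tolist())
```

```text
[(np.int64(294), np.int64(179), 15), (np.int64(295), np.int64(179), 36), (np.int64(296), np.int64(179), 82), (np.int64(297), np.int64(179), 77), (np.int64(298), np.int64(179), 50), (np.int64(299), np.int64(179), 50), (np.int64(300), np.int64(179), 51), (np.int64(301), np.int64(179), 52), (np.int64(302), np.int64(179), 42), (np.int64(294), np.int64(180), 49), (np.int64(295), np.int64(180), 78), (np.int64(296), np.int64(180), 76), (np.int64(297), np.int64(180), 74), (np.int64(298), np.int64(180), 76), (np.int64(299), np.int64(180), 75), (np.int64(300), np.int64(180), 76), (np.int64(301), np.int64(180), 79), (np.int64(302), np.int64(180), 66), (np.int64(294), np.int64(181), 47), (np.int64(295), np.int64(181), 76), (np.int64(296), np.int64(181), 74), (np.int64(297), np.int64(181), 74), (np.int64(298), np.int64(181), 74), (np.int64(299), np.int64(181), 74), (np.int64(300), np.int64(181), 76), (np.int64(301), np.int64(181), 77), (np.int64(302), np.int64(181), 64), (np.int64(294), np.int64(182), 48), (np.int64(295), np.int64(182), 76), (np.int64(296), np.int64(182), 73), (np.int64(297), np.
[... 154 characters left out ...]
, 73), (np.int64(302), np.int64(182), 60), (np.int64(294), np.int64(183), 23), (np.int64(295), np.int64(183), 23), (np.int64(296), np.int64(183), 30)]
[613.94079344  59.40412832] 93.47686154615275
84 [[303.4, 180.7], [296.6, 179.9], [296.9, 180.4], [295.1, 180.2], [296.0, 181.8]]
86 [[303.4, 180.7], [296.6, 180.1], [296.9, 180.6], [295.1, 180.5], [296.0, 182.1]]
88 [[303.4, 180.7], [296.6, 180.4], [296.8, 180.8], [295.0, 180.8], [296.0, 182.4]]
90 [[303.4, 180.7], [296.6, 180.6], [296.8, 181.1], [295.0, 181.1], [296.0, 182.6]]
92 [[303.4, 180.7], [296.6, 180.8], [296.8, 181.3], [295.0, 181.4], [296.0, 182.9]]
94 [[303.4, 180.7], [296.6, 181.1], [296.8, 181.5], [295.0, 181.7], [296.0, 183.2]]
```

The tape azimuth measures about 90° (target 88.9°), within measuring error. I descend over the handle and trigger.

Request:
{"api": "jog_arm", "payload": {"deltas": [[[0,0,0.015,0,0.0912],[0,0,0.04,0,0.0912],[0,0,0.07,0,0.0912],[0,0,0.095,0,0.0912],[0,0,0.115,0,0.0912],[0,0,0.13,0,0.0912],[0,0,0.14,0,0.0912],[0,0,0.15,0,0.0912],[0,0,0.15,0,0.0912]]]}}

```text
time_s: 9.85
ee_pos: [471.6, -38.6, 58.0]
ee_rot: [-180.0, 0.3, -1.1]
force: [-0.4, 0.3, 0.8]
gripper_width: 91.1
```

Run:
```python
from h import *
s=env.state(); print(s['ee_pos'],s['ee_rot'],s['force'])
cv2.imwrite('pics/scene5.png',cv2.resize(env.grab_frame('scene')[130:270,260:420,::-1],None,fx=4.5,fy=4,interpolation=cv2.INTER_CUBIC))
q=(549,20.3,-1.1)
for nm,X in [('trig face',[-75,-27,29]),('handle face',[-75,-81,29])]: print(nm,C2W(q,X))
```

```text
[471.64970374 -38.55858368  57.99678094] [-179.98370416    0.2531394    -1.07636768] [-0.35725682  0.33495883  0.75855311]
trig face [[473.49549065  -5.25521605  29.        ]]
handle face [[472.45882876 -59.2452645   29.        ]]
```

View pics/scene5.png

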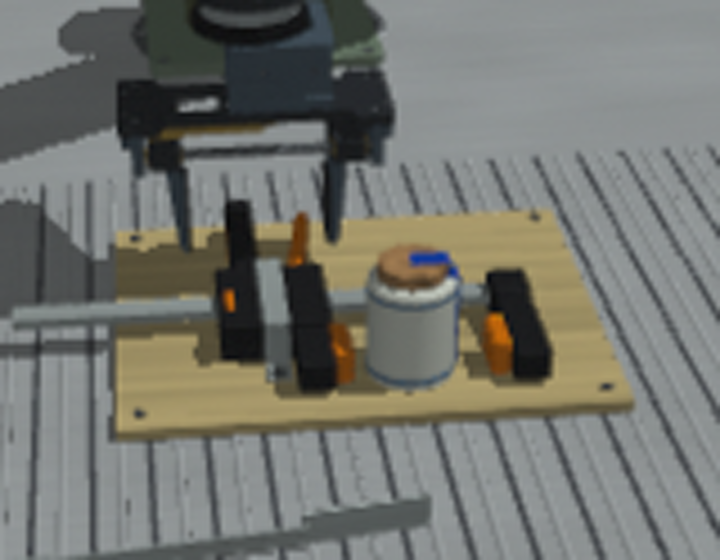

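The fingers straddle handle and trigger (px 185 and 335, with the handle at 238 and the trigger at 300). I go down and try the first squeeze.

Request:
{"api": "jog_arm", "payload": {"deltas": [[[0,0,0.01,0,0.0912],[0,0,0.018,0,0.0912],[0,0,0.024,0,0.0912],[0,0.002,0.027,0,0.0912],[0,0.003,0.027,0,0.0912],[0,0.003,0.027,0,0.08],[0,0.003,0.027,0,0.07],[0,0.003,0.027,0,0.06],[0,0.003,0.027,0,0.06],[0,0.003,0.027,0,0.06]]], "grip_force": 10}}

```text
time_s: 10.73
ee_pos: [472.3, -41.0, 33.2]
ee_rot: [-179.9, 0.0, -1.2]
force: [-1.3, 4.8, 3.1]
gripper_width: 61.9
```

Request:
{"api": "jog_arm", "payload": {"deltas": [[[0,0,0,0,0.052],[0,0,0,0,0.046],[0,0,0,0,0.04],[0,0,0,0,0.036],[0,0,0,0,0.03],[0,0,0,0,0.03],[0,0,0,0,0.03],[0,0,0,0,0.03],[0,0,0,0,0.03]]]}}

```text
time_s: 11.48
ee_pos: [471.8, -43.5, 32.8]
ee_rot: [179.8, 0.1, -1.0]
force: [-3.5, -7.9, 2.1]
gripper_width: 33.2
```

```bash
cat > look.py <<'E'
import sys
from h import *
t=sys.argv[1]
s=env.state(); print(s['time_s'],s['ee_pos'].round(1),s['ee_rot'].round(1),s['force'].round(1),s['torque'].round(2),s['gripper_width'])
a=env.grab_frame('scene')[130:270,260:420,::-1]
b=env.grab_frame('top')[150:260,240:400,::-1]
cv2.imwrite(f'pics/both{t}.png',np.vstack([cv2.resize(a,(560,300),interpolation=cv2.INTER_CUBIC)[:,:],cv2.resize(b,(560,300),interpolation=cv2.INTER_CUBIC)]) if 0 else np.hstack([cv2.resize(a,None,fx=2.5,fy=3.5,interpolation=cv2.INTER_CUBIC)[:490],cv2.resize(b,(400,490),interpolation=cv2.INTER_CUBIC)]))
E
python3 look.py 6
```

```text
11.4833 [471.8 -43.5  32.8] [ 1.798e+02  1.000e-01 -1.000e+00] [-3.5 -7.9  2.1] [-0.97  0.57 -0.  ] 33.227608580474495
```

View pics/both6.png

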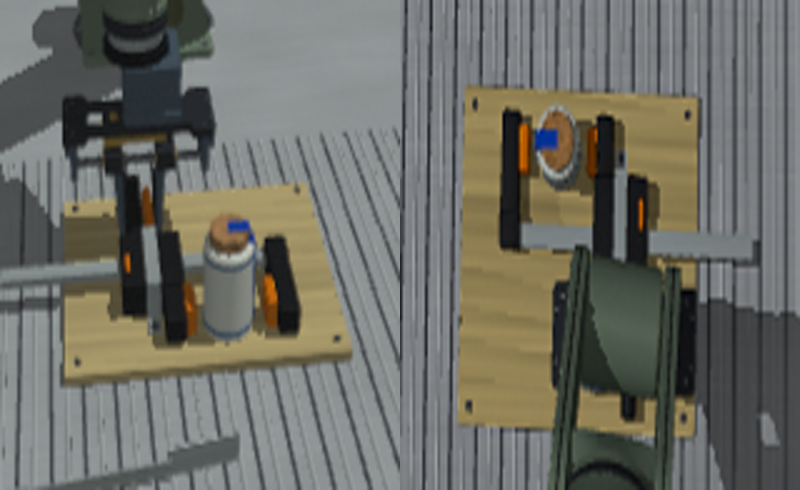

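Request:
{"api": "jog_arm", "payload": {"deltas": [[[0,0.0015,0,0,0.05],[0,0.0015,0,0,0.07],[0,0.0015,0,0,0.0912],[0,0.0015,0,0,0.0912],[0,0.0015,0,0,0.0912],[0,0.0015,0,0,0.0912],[0,0.0015,0,0,0.0912]]]}}

```text
time_s: 12.17
ee_pos: [473.8, -43.3, 33.1]
ee_rot: [180.0, -0.1, -1.1]
force: [1.0, 1.6, -1.2]
gripper_width: 77.5
```

Request:
{"api": "jog_arm", "payload": {"deltas": [[[0,0,0,0,0.07],[0,0,0,0,0.054],[0,0,0,0,0.044],[0,0,0,0,0.036],[0,0,0,0,0.03],[0,0,0,0,0.03],[0,0,0,0,0.03],[0,0,0,0,0.03],[0,0,0,0,0.03],[0,0,0,0,0.03]]]}}

```text
time_s: 13.0
ee_pos: [472.4, -44.2, 32.9]
ee_rot: [179.9, 0.0, -1.1]
force: [-0.7, -4.5, 0.1]
gripper_width: 32.0
```

```bash
python3 look.py 7
```

```text
13.0 [472.4 -44.2  32.9] [179.9   0.   -1.1] [-0.7 -4.5  0.1] [-0.78  0.22  0.09] 31.97552730239843
```

View pics/both7.png

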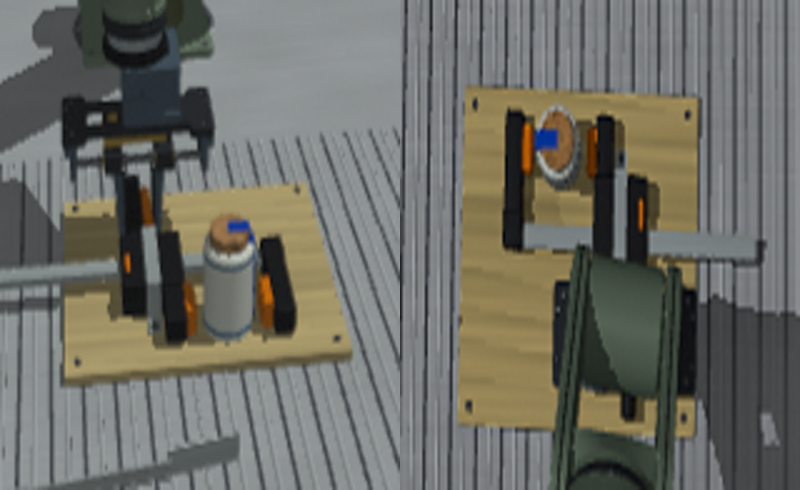

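```bash
cat > bar.py <<'E'
from h import *
im=env.grab_frame('top').astype(float).mean(2)
def edge(im):
    p=im[180:197,260:292].mean(0); # wood bright -> black
    lo,hi=p[8:].min(),p[4:12].mean(); 
    i0=int(np.argmin(p)); th=(p[:i0].max()+p[i0])/2
    for i in range(i0,0,-1):
        if p[i-1]>=th: break
    f=(p[i-1]-th)/(p[i-1]-p[i]); c=260+i-1+f
    return c, back('top',(c,188.5),46)[1]
if __name__=="__main__":
    old=cv2.imread('pics/top0.png').astype(float).mean(2)
    a,b=edge(old),edge(im); print('edge',a,b,'closed mm',a[1]-b[1])
E
python3 bar.py
```

```text
edge (np.float64(277.5829946858393), np.float64(131.27358683762702)) (np.float64(281.34065001212707), np.float64(118.71527551699629)) closed mm 12.558311320630736
```

Request:
{"api": "jog_arm", "payload": {"deltas": [[[0,0.0005,0,0,0.06],[0,0.0005,0,0,0.0912],[0,0.0005,0,0,0.0912],[0,0.0005,0,0,0.0912],[0,0.0005,0,0,0.0912],[0,0.0005,0,0,0.0912],[0,0.0005,0,0,0.0912],[0,0.0005,0,0,0.0912],[0,0.0005,0,0,0.0912]]]}}

```text
time_s: 13.9
ee_pos: [472.9, -44.0, 33.0]
ee_rot: [180.0, -0.0, -1.1]
force: [-0.3, 0.5, -0.9]
gripper_width: 89.2
```

Request:
{"api": "jog_arm", "payload": {"deltas": [[[0,0,0,0,0.07],[0,0,0,0,0.05],[0,0,0,0,0.04],[0,0,0,0,0.03],[0,0,0,0,0.028],[0,0,0,0,0.028],[0,0,0,0,0.028],[0,0,0,0,0.028],[0,0,0,0,0.028],[0,0,0,0,0.028],[0,0,0,0,0.028],[0,0,0,0,0.028]]]}}

```text
time_s: 14.9
ee_pos: [471.3, -44.3, 32.7]
ee_rot: [179.9, 0.2, -1.1]
force: [-4.7, -2.9, 1.9]
gripper_width: 32.2
```

```bash
python3 bar.py; python3 look.py 8
```

```text
edge (np.float64(277.5829946858393), np.float64(131.27358683762702)) (np.float64(283.5616084977238), np.float64(111.29689534902005)) closed mm 19.976691488606974
14.95 [471.2 -44.3  32.7] [179.9   0.2  -1.1] [-4.1 -3.7  2.4] [-0.22  0.73  0.1 ] 31.685041452836362
```

Request:
{"api": "jog_arm", "payload": {"deltas": [[[0,0,0,0,0.06],[0,0,0,0,0.0912],[0,0,0,0,0.0912],[0,0,0,0,0.0912],[0,0,0,0,0.0912],[0,0,0,0,0.0912],[0,0,0,0,0.0912],[0,0,0,0,0.0912],[0,0,0,0,0.0912]]]}}

```text
time_s: 15.8
ee_pos: [473.1, -44.1, 33.1]
ee_rot: [180.0, -0.0, -1.1]
force: [1.2, -0.0, -1.1]
gripper_width: 88.8
```

Request:
{"api": "jog_arm", "payload": {"deltas": [[[0,0,0,0,0.07],[0,0,0,0,0.05],[0,0,0,0,0.04],[0,0,0,0,0.03],[0,0,0,0,0.028],[0,0,0,0,0.028],[0,0,0,0,0.028],[0,0,0,0,0.028],[0,0,0,0,0.028],[0,0,0,0,0.028],[0,0,0,0,0.028],[0,0,0,0,0.028]]]}}

```text
time_s: 16.8
ee_pos: [471.3, -44.3, 32.8]
ee_rot: [179.9, 0.2, -1.1]
force: [-4.0, -2.3, 3.2]
gripper_width: 31.8
```

```bash
python3 bar.py; python3 look.py 9
```

```text
edge (np.float64(277.5829946858393), np.float64(131.27358683762702)) (np.float64(286.10473186119873), np.float64(102.80611364976332)) closed mm 28.467473187863703
16.85 [471.3 -44.3  32.8] [179.9   0.2  -1.1] [-5.5 -2.3  2.6] [-0.25  0.71  0.1 ] 32.3586816942891
```

Request:
{"api": "jog_arm", "payload": {"deltas": [[[0,0,0,0,0.06],[0,0,0,0,0.0912],[0,0,0,0,0.0912],[0,0,0,0,0.0912],[0,0,0,0,0.0912],[0,0,0,0,0.0912],[0,0,0,0,0.0912],[0,0,0,0,0.0912],[0,0,0,0,0.0912]]]}}

```text
time_s: 17.7
ee_pos: [473.2, -44.1, 33.1]
ee_rot: [180.0, -0.1, -1.1]
force: [-0.2, -0.5, -0.0]
gripper_width: 89.4
```

Request:
{"api": "jog_arm", "payload": {"deltas": [[[0,0,0,0,0.07],[0,0,0,0,0.05],[0,0,0,0,0.04],[0,0,0,0,0.036],[0,0,0,0,0.032],[0,0,0,0,0.028],[0,0,0,0,0.028],[0,0,0,0,0.028],[0,0,0,0,0.028],[0,0,0,0,0.028],[0,0,0,0,0.028],[0,0,0,0,0.028]]]}}

```text
time_s: 18.7
ee_pos: [471.3, -42.8, 32.8]
ee_rot: [-179.9, 0.2, -1.1]
force: [-4.2, 4.0, 3.3]
gripper_width: 35.2
```

```bash
python3 bar.py; python3 look.py 10
```

```text
edge (np.float64(277.5829946858393), np.float64(131.27358683762702)) (np.float64(287.6819362017804), np.float64(97.54218505054644)) closed mm 33.731401787080586
18.75 [471.3 -42.8  32.8] [-179.9    0.2   -1.1] [-3.5  4.9  3.7] [1.04 0.39 0.22] 35.01892445337755
```

View pics/both10.png

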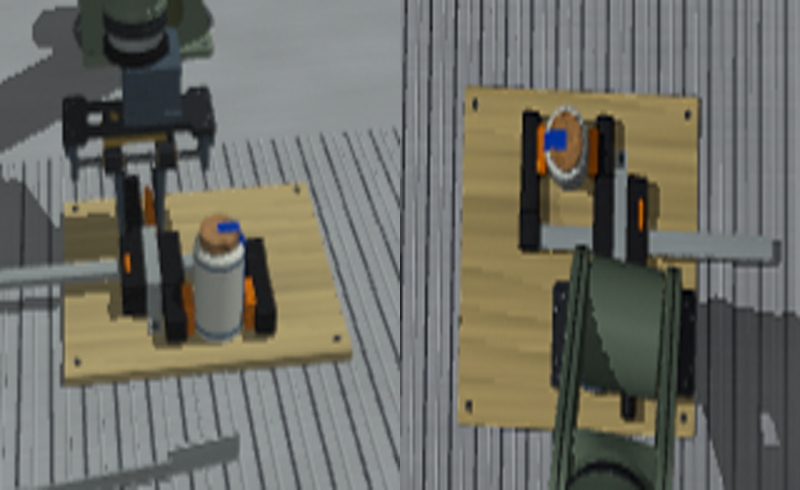

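The jar is nipped: the trigger stalls at 35 mm with 10 N. I re-centre the gripper by 1.3 mm and raise the grip to 13 N to hold.

Request:
{"api": "jog_arm", "payload": {"deltas": [[[0,-0.0006,0,0,0.028],[0,-0.0013,0,0,0.028],[0,-0.0013,0,0,0.028],[0,-0.0013,0,0,0.028],[0,-0.0013,0,0,0.028],[0,-0.0013,0,0,0.028]]], "grip_force": 12}}

```text
time_s: 19.35
ee_pos: [471.3, -42.8, 32.8]
ee_rot: [180.0, 0.2, -1.1]
force: [-4.3, -0.1, 4.6]
gripper_width: 34.9
```

```bash
python3 bar.py
python3 - <<'E'
from h import *
s=env.state(); print(s['time_s'],s['ee_pos'],s['force'],s['gripper_width'])
a=env.grab_frame('scene'); b=env.grab_frame('top')
cv2.imwrite('pics/s11.png',cv2.resize(a[180:260,320:400,::-1],None,fx=7,fy=7,interpolation=cv2.INTER_CUBIC))
cv2.imwrite('pics/t11.png',cv2.resize(b[165:215,270:340,::-1],None,fx=10,fy=10,interpolation=cv2.INTER_CUBIC))
E
```

```text
edge (np.float64(277.5829946858393), np.float64(131.27358683762702)) (np.float64(287.7518337408313), np.float64(97.30893491325475)) closed mm 33.964651924372276
19.4 [471.28511705 -42.76578169  32.80983494] [-4.7988683  -1.00059662  4.46375449] 35.32108929953703
```

View pics/s11.png

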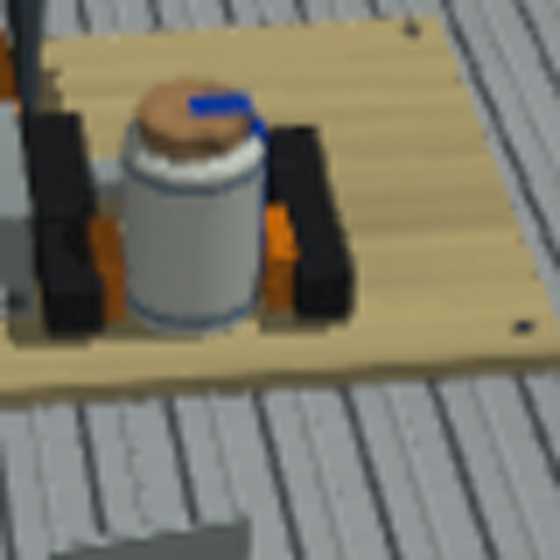

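View pics/t11.png

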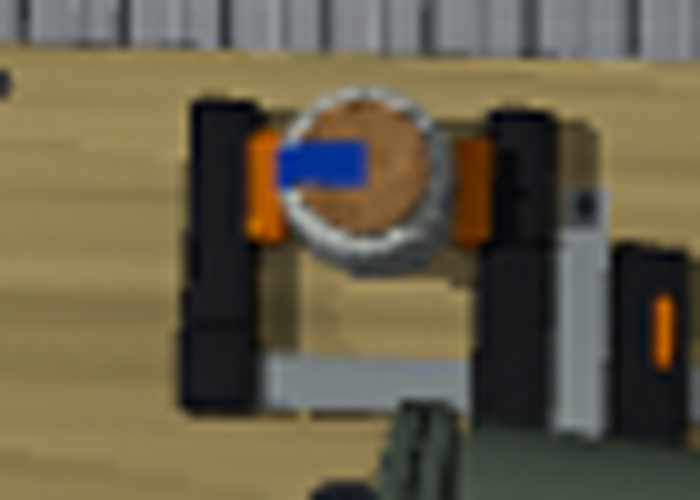

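Run:
```python
from h import *
im=env.grab_frame('top')
# lid centre from orange/brown+blue not needed: use views
lid=np.array([365,165])/10+[269.5,164.5]
L=back('top',lid,104); print('lid',L)
q=(549,20.3,-1.1)
print('exp jar centre by pads', 'near face world y',C2W(q,[65,-10,29]))
print('scene crop of vertical axis', ((proj('scene',[[L[0],L[1],z] for z in (104,80,52,12)])-[319.5,179.5])*7).round(0))
sub=im[165:195,285:320].astype(int); b=sub[...,2]-np.maximum(sub[...,0],sub[...,1]); w=np.clip(b-20,0,None)
for c in range(w.shape[1]):
    if w[:,c].sum()>50: print(c+285,(w[:,c]*np.arange(165,195)).sum()/w[:,c].sum(), w[:,c].sum())
t=np.radians(88.9); e=np.array([np.cos(t),np.sin(t)])
print(proj('top',[[*(L[:2]+r*e),103.5] for r in (0,10,22)]))
for n in ('top','scene'): print(n,[(r['conf'],r['xyz']) for r in env.look_for(n,'far_pad')[:1]],[(r['conf'],r['xyz']) for r in env.look_for(n,'jar')[:1]])
print(env.state()['time_s'],env.state()['force'],env.state()['gripper_width'])
```

```text
lid [613.03566537  33.69341548 104.        ]
exp jar centre by pads near face world y [[613.79604686   9.05400912  29.        ]]
scene crop of vertical axis [[188. 104.]
 [188. 155.]
 [187. 213.]
 [185. 294.]]
298 181.35135135135135 333
299 180.81386861313868 274
300 180.6115107913669 278
301 180.60714285714286 280
302 180.8019801980198 303
303 180.89490445859872 314
304 180.884375 320
305 180.87254901960785 306
306 180.85714285714286 98
[[306.00834767 181.01968863]
 [302.89243775 180.92650267]
 [299.15522782 180.81493405]]
top [(0.6, [554.4, 59.1, 8.8])] [(0.75, [611.2, 31.0, 102.5])]
scene [] [(0.94, [634.8, 32.4, 70.7])]
19.75 [-4.28322064 -0.98223305  4.03665831] 34.930865940716224
```

Request:
{"api": "jog_arm", "payload": {"deltas": [[[0,0,0,0,0.028],[0,0,0,0,0.028],[0,0,0,0,0.028],[0,0,0,0,0.028],[0,0,0,0,0.028],[0,0,0,0,0.028]]]}}

```text
time_s: 20.25
ee_pos: [471.3, -42.7, 32.8]
ee_rot: [180.0, 0.2, -1.1]
force: [-5.3, -0.6, 4.3]
gripper_width: 35.1
```

```bash
python3 bar.py
python3 - <<'E'
from h import *
s=env.state(); print(s['time_s'],s['ee_pos'],s['force'],s['gripper_width'],s['qvel'])
print(env.job_done())
E
```

```text
edge (np.float64(277.5829946858393), np.float64(131.27358683762702)) (np.float64(287.750408496732), np.float64(97.31369096659944)) closed mm 33.959895871027584
20.3 [471.27438363 -42.76615358  32.8074621 ] [-5.70918187 -0.60821805  4.28812359] 34.95720015873129 [-0.06141824  0.04025637 -0.02190326  0.04228957 -0.05303866  0.0086157 ]
the job is handed in; nothing more can be done
None
```

The job is handed in at 20.3 s. The jar is nipped upright between the two pads, and the gripper still holds the trigger squeezed with a 12 N grip. That should press the pads on the jar with about 17 N, by the 12 N figure in the brief. I had no direct reading of the pad force.

What I did:
- **Jar:** I gripped it above the jaws, turned it about 106° where it stood, and let go.
- **Clamp:** I closed it with five squeezes of the trigger. The bar moved about 34 mm in all, and the trigger stalled on the jar during the last squeeze.

My last checks:
- **Tape:** it points at the far jaw to within about 2°, which is as fine as the image allows.
- **Jar:** it stands upright, with its axis in the scene view within about a pixel of vertical.
- **Hold:** bar and trigger stayed still over the last 0.9 s, with the gripper opening steady at 35 mm.
- **Disagreements:** the bar moved less than the 44 mm I expected because the clamp was already about 14 mm closed at the start. Late detector results for the far pad were poor (wrong place or none), so I relied on the pictures and the stall.
- **Slip:** after releasing the jar, one move at about 210 mm height went to the wrong side. The arm touched nothing.

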